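Point out the blue-capped bottle, then confirm

ROBOT

A 6-joint arm with a two-finger parallel gripper is mounted at the origin on the work surface. World frame = base frame: x ahead of the robot, y to its left, z up, the work surface at z = 0. Lengths are in m, angles in degrees, forces in N, time in s.
With the tool pointing down it reaches from about 0.25 to 0.725 m from the base axis. Payload 9.7 kg.
Tool frame: the origin (TCP) lies at the very end of the fingers, on their centre line; the grasp point (between the pads) lies 19 mm behind it (bot.grip_depth is the distance from the TCP to the grasp point, in m); z points along the fingers, y is the direction in which the jaws open and shut (so a half turn about z gives the same grasp; the last joint's range is limited). The gripper opens to 85 mm and grips with 20 to 120 N. Pads are 22 mm wide; open, the fingers measure 114 mm over their backs; the gripper's body (76 mm by 85 mm) begins 54 mm behind the grasp point. The pads swing forward as they close: fully open they stand 13 mm farther back than shut.
Start: joints at [77.292, 4.979, 10.078, 95.1, 0, 90], TCP at [0.121, 0.537, 0.204] pointing down, gripper open.
Joint ranges: [-179.16, 179.16], [-48.56, 103.87], [-65.8, 70.77], [-126.05, 130.52], [-82.76, 87.17], [-180, 180]. Speed limits (degrees/s): [127.2, 127.2, 147.25, 180, 180, 180].

INTERFACE

Orientations are given as [roll, pitch, yaw] about the fixed x, y, z axes, in that order (R = Rz(yaw) Ry(pitch) Rx(roll)).
In Python, from workcell import telemetry, optics, order, bot gives the robot as it stands. The module is installed in compiled form; this text tells all that it offers.
- The arm moves only by the shell command python3 -m inch 'ROWS' [FORCE]. ROWS is JSON, a list of rows, each a list of 7 numbers: the shift along the tool's x, y, z in m, then the turn, a rotation vector about the tool's x, y, z in rad, then the closure, from 0 (fully open) to 1 (shut). In form: [[tx, ty, tz, rx, ry, rz, grip], ...]. A call has 1 to 12 rows; each row is the pose to reach, as a shift and turn from the pose commanded when the call began, along the tool's axes at that moment; what a row does not reach only later rows make up. A row lasts 1/12 s, in which the tool goes at most 41.7 mm and 7.16 degrees, less where a joint would pass 70% of its speed; a pose out of reach is approached as far as the arm can. A call with a gripper value outside its range is refused whole. The fingers move at their own pace and stop on an object; FORCE is the grip in N (left out, the last holds). Time passes only in rows, so rows that repeat a pose let the fingers close. It gives the time, the measured TCP pose, the force and the opening at its end, in the units of the state.
- telemetry.get_obs(): the state, without advancing time (a new reading comes with each control period).
- optics.camera(name): name is "scene" or "side" or "wrist"; returns (picture, depth): 480x640x3 uint8, red, green, blue; 480x640 float32, m along the optical axis (not along the pixel's ray), 0 where there is no reading.
- optics.camera_info(name): a dict with "camera_matrix" (3x3 intrinsics, pixels), "xyz" and "attitude" of the camera in the world; the wrist camera has in their place "mount" (4x4, takes a point from camera to tool coordinates, whose origin is the TCP and whose axes are the flange's). Camera axes: x right, y down, z forward; pixel columns grow to the right and rows downward; lengths in m; the calibration is good to about 2 mm. The wrist camera is an equidistant fisheye: a pixel r from the principal point sees the ray r / f radians off the axis. A picture is of the moment at which its call begins: read the wrist's pose just before it. camera_info takes no time and is no camera call.
- order.job_done(): hands the job in, once; it reports no verdict.
The state is a dict: "time": time; "q": joint angles; "qd": joint speeds; "joint_efforts": joint torques, N m; "ee_pos": TCP position; "tcp_rot": TCP orientation; "wrist_force": force on the tool from outside, world axes, zero at the start; "torque": the same for the moment, N m; "opening": finger opening in m.
Only numpy, scipy, OpenCV 4.12 (cv2) and the standard library are available. Lean on these libraries where they do the work, as an engineer would, in place of code of your own. Each camera call takes 0.05 s, during which the arm holds its last target. There are 200 camera calls.

TASK

A colleague is checking an order from across the pharmacy counter: point out the blue-capped bottle by holding the fingertips just above the middle of its cap, a finger's breadth or so clear, for two full seconds, and only then press the green key fully down to confirm, and draw the hand clear of it. Do not touch or move any bottle, do not point at or pass low over the caps of the others, and leave the red key alone.

Things in the scene. Friction and masses are not known exactly. Their poses are not given: they have to be found in the camera images.
- bottle_blue: loose white plastic medicine bottle with a blue screw cap and a thin blue stripe round its label (the one to point at); 98 mm high, body diameter 53 mm, cap diameter 40 mm and 20 mm high; 0.15 kg; stands upright in the tray. Origin: centre of its underside, z up its axis (yaw is arbitrary)
- bottle_blue_top (a point): centre of the top face of the blue cap, 98 mm above that bottle's underside
- bottle_orange: loose white plastic medicine bottle with an orange screw cap and a thin orange stripe round its label (a bystander); 98 mm high, body diameter 53 mm, cap diameter 40 mm and 20 mm high; 0.15 kg; stands upright in the tray. Origin: centre of its underside, z up its axis (yaw is arbitrary)
- bottle_orange_top (a point): centre of the top face of the orange cap, 98 mm above that bottle's underside
- bottle_yellow: loose white plastic medicine bottle with a yellow screw cap and a thin yellow stripe round its label (a bystander); 98 mm high, body diameter 53 mm, cap diameter 40 mm and 20 mm high; 0.15 kg; stands upright in the tray. Origin: centre of its underside, z up its axis (yaw is arbitrary)
- bottle_yellow_top (a point): centre of the top face of the yellow cap, 98 mm above that bottle's underside
- bottle_white: loose white plastic medicine bottle with a white screw cap and a thin white stripe round its label (a bystander); 98 mm high, body diameter 53 mm, cap diameter 40 mm and 20 mm high; 0.15 kg; stands upright in the tray. Origin: centre of its underside, z up its axis (yaw is arbitrary)
- bottle_white_top (a point): centre of the top face of the white cap, 98 mm above that bottle's underside
- tray: fixed shallow grey tray, 100 (x) by 460 (y) mm, 18 mm high, floor 5 mm thick; the four bottles stand in it in one row along its y axis, about 110 mm apart (each up to 8 mm off), in any order. Origin: centre of its underside
- green_box: fixed black box, 70 x 70 mm and 30 mm high, that carries the green key on its top. Origin: centre of its underside; it may be turned about the vertical
- green_key_top (a point): centre of the round top face of the green push key (the confirm key), 40 mm diameter, 44 mm above the work surface when up, 36 mm when fully down; moves with the key
- green_key (a joint): travel of the green key: 0 m fully up, 0.008 m fully down. It moves straight down against about 3 N and stays down where it is left (it does not spring back)
- red_box: fixed black box, 70 x 70 mm and 30 mm high, that carries the red key on its top. Origin: centre of its underside; it may be turned about the vertical
- red_key_top (a point): centre of the round top face of the red push key (the cancel key, to be left alone), 40 mm diameter, 44 mm above the work surface when up, 36 mm when fully down; moves with the key
- red_key (a joint): travel of the red key: 0 m fully up, 0.008 m fully down. It moves straight down against about 3 N and stays down where it is left (it does not spring back)

How it is judged (in metres and radians):
On the way, in this order (a step that is already met when the one before it is completed fails the run):
1. the fingertips dwell 1.5 s just above the blue cap: the point between the fingers within 20 mm of the cap's axis, fingertips about 2 to 45 mm above the cap, with the green key still up (horizontal distance between the grasp point and bottle_blue_top below 0.02 m and z of the grasp point in the frame of bottle_blue_top between 0.015 and 0.064 m and value of joint green_key below 0.002 m), for 1.5 s.
2. the green key is pressed down (more than 6 mm of its 8 mm) (value of joint green_key above 0.006 m), for 0.1 s.
At the end, for the whole second after the job is handed in: The green key is down by more than 6 of its 8 mm, the red key is up (less than 2 mm), all four bottles stand upright (within 0.08 rad), at rest and within 8 mm of where they started, and the hand is clear (value of joint green_key above 0.006 m and value of joint red_key below 0.002 m and distance of each of bottle_blue, bottle_orange, bottle_yellow, bottle_white from where it was at the start of the episode below 0.008 m and angle between each of bottle_blue, bottle_orange, bottle_yellow, bottle_white's own z axis and vertical below 0.08 rad and linear speed of each of bottle_blue, bottle_orange, bottle_yellow, bottle_white below 0.02 m/s); the robot touches nothing.
It fails at once if a bottle is touched by the robot (contact force between any of the fingers, the arm and bottle_blue above 0.5 N or contact force between any of the fingers, the arm and bottle_orange above 0.5 N or contact force between any of the fingers, the arm and bottle_yellow above 0.5 N or contact force between any of the fingers, the arm and bottle_white above 0.5 N).
It fails at once if a bottle is lifted, shifted by more than 8 mm or tipped (not (distance of each of bottle_blue, bottle_orange, bottle_yellow, bottle_white from where it was at the start of the episode below 0.008 m and angle between each of bottle_blue, bottle_orange, bottle_yellow, bottle_white's own z axis and vertical below 0.08 rad)).
It fails at once if another bottle is pointed at: the point between the fingers within 20 mm of its axis with the fingertips less than about 45 mm above its cap ((horizontal distance between the grasp point and bottle_orange_top below 0.02 m and z of the grasp point in the frame of bottle_orange_top below 0.064 m) or (horizontal distance between the grasp point and bottle_yellow_top below 0.02 m and z of the grasp point in the frame of bottle_yellow_top below 0.064 m) or (horizontal distance between the grasp point and bottle_white_top below 0.02 m and z of the grasp point in the frame of bottle_white_top below 0.064 m)).
It fails at once if the red key is pressed (more than 2 mm) (value of joint red_key above 0.002 m).
It also fails if it takes over 42 s, if anything falls off the work surface, if the arm or the gripper's body presses on something with over 40 N, if the wrist force passes 120 N, or if a joint passes its speed limit or range.

## Working session

There is one attempt and no reset: what is moved stays moved. The work goes in short steps, Python scripts to look and compute and a shell command to move; the robot and the scene stay as the last step left them, time stands still between calls to the robot, and variables do not carry over. Pictures are saved under pics/ and viewed, about 8 in all and at most 12, crops included, and the job is handed in when it is done.

```bash
mkdir -p pics
cat > h.py <<'E'
import numpy as np,cv2
from scipy.spatial.transform import Rotation as R
from workcell import telemetry, optics
def grab(n):
    p,d=optics.camera(n); np.savez('pics/'+n,p=p,d=d); cv2.imwrite(f'pics/{n}.png',p[:,:,::-1]); return p,d
def cloud(n,d):
    i=optics.camera_info(n); K=np.array(i['camera_matrix']); v,u=np.mgrid[:480,:640]
    c=np.stack([(u-K[0,2])/K[0,0]*d,(v-K[1,2])/K[1,1]*d,d],-1)
    return c@R.from_euler('xyz',i['attitude'],degrees=True).as_matrix().T+np.array(i['xyz'])
E
python3 - <<'E'
from h import *
print(telemetry.get_obs())
for n in('scene','side'): print(optics.camera_info(n)); grab(n)
E
```

```text
{'time': 0.0, 'q': array([ 7.72943929e+01,  5.01090581e+00,  1.00340698e+01,  9.51006859e+01,
       -3.88307329e-04,  9.00006438e+01]), 'qd': array([-0.00510917, -0.10198874,  0.04722015,  0.04641373, -0.00723234,
       -0.02593626]), 'joint_efforts': array([ 4.32127517e-04, -5.20390821e+01,  4.64803433e+01,  1.65902852e-02,
       -6.89592366e-05,  2.28279816e-06]), 'ee_pos': array([0.12090912, 0.53626178, 0.20378153]), 'tcp_rot': array([-1.79922478e+02,  3.89178015e-04,  1.67293750e+02]), 'wrist_force': array([ 1.24932759,  0.32040343, -0.27953949]), 'torque': array([ 0.03115808,  0.00012965, -0.02460758]), 'opening': 0.08522394577362201}
{'camera_matrix': array([[463.68981157,   0.        , 322.2183205 ],
       [  0.        , 463.68981157, 236.29544874],
       [  0.        ,   0.        ,   1.        ]]), 'xyz': array([0.85448482, 0.27863223, 0.76042732]), 'attitude': array([-148.25861525,    0.41436838,  130.0191583 ])}
{'camera_matrix': array([[512.67076399,   0.        , 319.9989309 ],
       [  0.        , 512.67076399, 234.13414602],
       [  0.        ,   0.        ,   1.        ]]), 'xyz': array([0.33215281, 0.61406212, 0.56601994]), 'attitude': array([-125.89284583,   -0.5513551 , -160.35485699])}
```

View pics/scene.png

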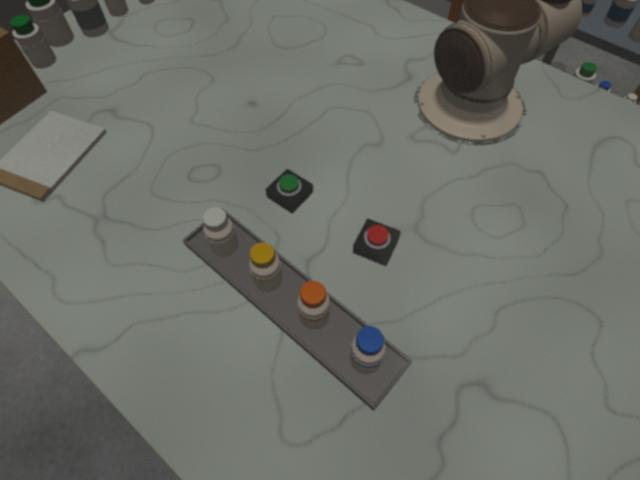

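View pics/side.png

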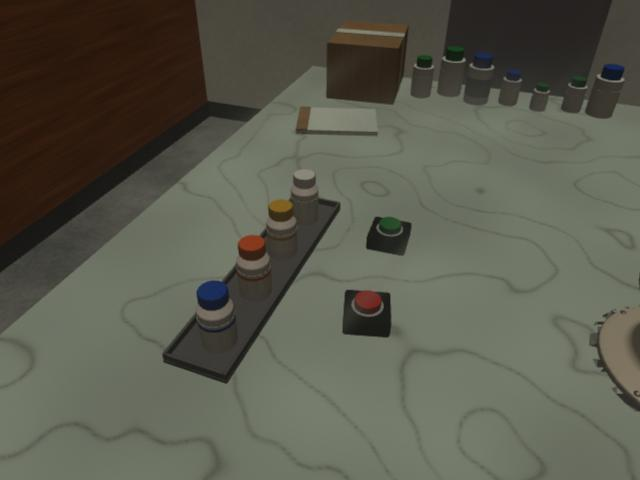

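The scene view shows the row of caps: white at (214,218), yellow (262,254), orange (313,294) and blue (370,341). The green key is at (289,184) and the red key at (377,236). The side view agrees, with the blue cap nearest at (213,293), green at (390,226) and red at (368,301).

Run:
```python
from h import *
px={'scene':dict(blue=(370,339),orange=(313,292),yellow=(262,251),white=(214,216),green=(289,184),red=(377,236)),
'side':dict(blue=(213,293),orange=(252,246),yellow=(281,209),white=(304,178),green=(390,225),red=(368,301))}
for n in px:
    z=np.load(f'pics/{n}.npz'); W=cloud(n,z['d'])
    for k,(u,v) in px[n].items():
        P=W[v-25:v+26,u-25:u+26].reshape(-1,3)
        zt=W[v,u,2]; h=.103 if k not in('green','red') else .044
        M=P[(abs(P[:,2]-h)<.004)]
        c,r=cv2.minEnclosingCircle((M[:,:2]*1000).astype(np.float32)) if len(M) else (0,0)
        print(n,k,'px',W[v,u].round(4),'N',len(M),'circ mm',np.round(c,1),round(r,1), 'med',np.median(M,0).round(4) if len(M) else '')
```

```text
scene blue px [0.6368 0.1811 0.103 ] N 580 circ mm [635.9 181.2] 21.4 med [0.6366 0.1813 0.1024]
scene orange px [0.6325 0.0673 0.1013] N 491 circ mm [632.7  67.2] 21.5 med [0.6335 0.0681 0.1023]
scene yellow px [ 0.631  -0.0438  0.1036] N 428 circ mm [632.7 -42.8] 20.9 med [ 0.6333 -0.0415  0.1024]
scene white px [ 0.6335 -0.1559  0.1028] N 369 circ mm [ 633.4 -155.2] 21.4 med [ 0.6346 -0.1542  0.1023]
scene green px [ 0.4672 -0.1383  0.0426] N 260 circ mm [ 464.7 -141.3] 20.5 med [ 0.4653 -0.1418  0.0434]
scene red px [0.4547 0.0659 0.0447] N 320 circ mm [448.7  64.1] 20.3 med [0.4502 0.0644 0.0434]
side blue px [0.6312 0.185  0.1032] N 541 circ mm [635.9 180.4] 21.2 med [0.6349 0.1827 0.1031]
side orange px [0.6282 0.073  0.1024] N 390 circ mm [633.4  67.5] 21.6 med [0.6323 0.0696 0.103 ]
side yellow px [ 0.6275 -0.0349  0.1025] N 294 circ mm [633.1 -42.4] 21.3 med [ 0.6316 -0.0396  0.103 ]
side white px [ 0.6287 -0.1436  0.1029] N 259 circ mm [ 633.1 -112.2] 63.2 med [ 0.6328 -0.1487  0.1031]
side green px [ 0.4623 -0.1376  0.0434] N 249 circ mm [ 464.5 -142.8] 21.1 med [ 0.4639 -0.1392  0.0442]
side red px [0.4473 0.066  0.0434] N 422 circ mm [449.3  64.1] 20.7 med [0.449  0.0659 0.0441]
```

Blue is on the outside of the row, with its cap centre at (0.636, 0.181, 0.103). The green key is at (0.4645, -0.142, 0.044). Both cameras agree to about 1.5 mm, and the heights and radii match the given sizes. I'll go to blue with the fingers shut, staying high, in two halves.

```bash
python3 -m inch '[[-0.01,-0.004,0,0,0,0,1],[-0.03,-0.012,0,0,0,0,1],[-0.06,-0.024,0,0,0,0,1],[-0.09,-0.036,0,0,0,0,1],[-0.12,-0.048,0,0,0,0,1],[-0.15,-0.06,0,0,0,0,1],[-0.18,-0.072,0,0,0,0,1],[-0.21,-0.084,0,0,0,0,1],[-0.24,-0.096,0,0,0,0,1],[-0.27,-0.108,0,0,0,0,1],[-0.29,-0.116,0,0,0,0,1],[-0.30,-0.12,0,0,0,0,1]]' 30
python3 -c "
from h import *
o=telemetry.get_obs();print(o['q'],o['ee_pos'],o['tcp_rot'])"
```

```text
time: 1.1
ee_pos: [0.3893, 0.3512, 0.2042]
tcp_rot: [-180.0, 0.0, 167.1]
wrist_force: [0.5, 0.3, 0.1]
opening: -0.0005
[ 4.20711348e+01  1.45508706e+00  6.36125189e+00  9.49322547e+01
 -2.91968803e-02  5.49267878e+01] [0.3892805  0.35117181 0.20420227] [-1.79961870e+02  8.90341912e-03  1.67144357e+02]
```

```bash
python3 -m inch '[[-0.01,-0.004,0,0,0,0,1],[-0.03,-0.012,0,0,0,0,1],[-0.06,-0.024,0,0,0,0,1],[-0.09,-0.036,0,0,0,0,1],[-0.12,-0.048,0,0,0,0,1],[-0.15,-0.06,0,0,0,0,1],[-0.18,-0.072,0,0,0,0,1],[-0.21,-0.085,0,0,0,0,1],[-0.24,-0.097,0,0,0,0,1],[-0.265,-0.107,0,0,0,0,1],[-0.276,-0.112,0,0,0,0,1],[-0.279,-0.113,0,0,0,0,1]]'
python3 -m inch '[[0,0,0,0,0,0,1],[0,0,0,0,0,0,1]]'
```

```text
time: 2.1
ee_pos: [0.6357, 0.1806, 0.2033]
tcp_rot: [-180.0, -0.1, 167.2]
wrist_force: [0.7, 0.4, -0.5]
opening: -0.0001
time: 2.27
ee_pos: [0.6339, 0.1826, 0.2045]
tcp_rot: [180.0, -0.0, 167.3]
wrist_force: [0.2, -0.1, -0.1]
opening: 0.0003
```

```bash
python3 -m inch '[[-0.001,0,0.005,0,0,0,1],[-0.002,-0.001,0.015,0,0,0,1],[-0.002,-0.001,0.027,0,0,0,1],[-0.002,-0.001,0.039,0,0,0,1],[-0.002,-0.001,0.051,0,0,0,1],[-0.002,-0.001,0.061,0,0,0,1],[-0.002,-0.001,0.069,0,0,0,1],[-0.002,-0.001,0.075,0,0,0,1],[-0.002,-0.001,0.079,0,0,0,1],[-0.002,-0.001,0.081,0,0,0,1],[-0.002,-0.001,0.082,0,0,0,1],[-0.002,-0.001,0.082,0,0,0,1]]'
python3 - <<'E'
from h import *
p,d=grab('side'); cv2.imwrite('pics/point.png',cv2.resize(p[200:380,120:360,::-1],(720,540)))
print(telemetry.get_obs()['ee_pos'])
E
```

```text
time: 3.27
ee_pos: [0.6364, 0.1805, 0.1227]
tcp_rot: [180.0, 0.0, 167.3]
wrist_force: [-0.7, 0.2, 0.7]
opening: -0.0002
[0.63644592 0.18046154 0.12287958]
```

View pics/point.png

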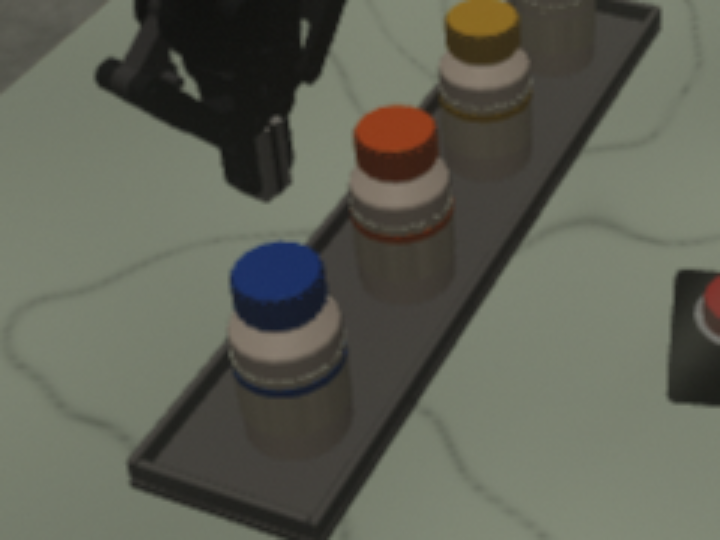

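The fingertips are at crop (265,195), above the blue cap centre at (278,270). The gap looks larger than the 20 mm expected, so I'll check it with depth before trusting it.

Run:
```python
from h import *
z=np.load('pics/side.npz'); W=cloud('side',z['d'])
for v in range(250,284,3): print(v,[tuple((W[v,u]*1000).round().astype(int)) for u in (203,208,212)])
i=optics.camera_info('side');Rm=R.from_euler('xyz',i['attitude'],degrees=True).as_matrix();K=i['camera_matrix']
for P in ([.6364,.1805,.1228],[.636,.181,.103]):
    c=Rm.T@(np.array(P)-i['xyz']);print(K@c/c[2])
grab('scene');z=np.load('pics/scene.npz');W=cloud('scene',z['d'])
m=(abs(W[...,0]-.636)<.06)&(abs(W[...,1]-.181)<.06)&(W[...,2]>.109)
P=W[m];P=P[P[:,2].argsort()];print((P[:30:3]*1000).round())
p=z['p'];cv2.imwrite('pics/point2.png',cv2.resize(p[240:420,250:490,::-1],(720,540)))
```

```text
250 [(np.int64(631), np.int64(193), np.int64(181)), (np.int64(626), np.int64(189), np.int64(179)), (np.int64(626), np.int64(181), np.int64(174))]
253 [(np.int64(633), np.int64(191), np.int64(174)), (np.int64(627), np.int64(188), np.int64(174)), (np.int64(626), np.int64(181), np.int64(169))]
256 [(np.int64(633), np.int64(192), np.int64(170)), (np.int64(627), np.int64(190), np.int64(170)), (np.int64(627), np.int64(182), np.int64(164))]
259 [(np.int64(633), np.int64(193), np.int64(166)), (np.int64(627), np.int64(191), np.int64(166)), (np.int64(626), np.int64(183), np.int64(161))]
262 [(np.int64(633), np.int64(194), np.int64(162)), (np.int64(629), np.int64(189), np.int64(160)), (np.int64(627), np.int64(184), np.int64(156))]
265 [(np.int64(634), np.int64(193), np.int64(156)), (np.int64(630), np.int64(189), np.int64(154)), (np.int64(735), np.int64(27), np.int64(0))]
268 [(np.int64(745), np.int64(40), np.int64(1)), (np.int64(737), np.int64(36), np.int64(0)), (np.int64(731), np.int64(34), np.int64(0))]
271 [(np.int64(742), np.int64(45), np.int64(-1)), (np.int64(734), np.int64(42), np.int64(-
[... 170 characters left out ...]
), np.int64(0))]
277 [(np.int64(731), np.int64(63), np.int64(3)), (np.int64(725), np.int64(58), np.int64(1)), (np.int64(719), np.int64(55), np.int64(0))]
280 [(np.int64(730), np.int64(66), np.int64(-1)), (np.int64(720), np.int64(65), np.int64(2)), (np.int64(715), np.int64(62), np.int64(0))]
283 [(np.int64(654), np.int64(172), np.int64(103)), (np.int64(647), np.int64(170), np.int64(104)), (np.int64(642), np.int64(168), np.int64(103))]
[209.46525258 278.78496565   1.        ]
[211.27601676 290.35148591   1.        ]
[[645. 186. 149.]
 [648. 184. 154.]
 [647. 180. 155.]
 [646. 176. 155.]
 [646. 176. 157.]
 [645. 192. 158.]
 [649. 184. 159.]
 [646. 190. 159.]
 [640. 168. 160.]
 [646. 177. 160.]]
```

View pics/point2.png

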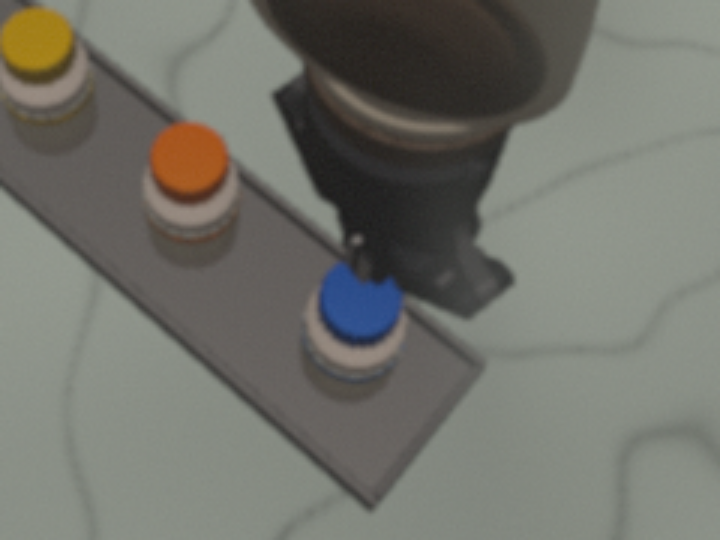

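Both cameras put the fingertip ends at z≈0.150, while the TCP reading is 0.123. XY agrees, so this is about a 27 mm height conflict. I'll cross-check with the wrist camera.

Run:
```python
from h import *
o=telemetry.get_obs(); p,d=grab('wrist'); i=optics.camera_info('wrist'); print(i, o['ee_pos'],o['q'],o['opening'])
K=np.array(i['camera_matrix']);M=np.array(i['mount'])
v,u=np.mgrid[:480,:640];x=(u-K[0,2])/K[0,0];y=(v-K[1,2])/K[1,1];th=np.hypot(x,y)+1e-9
ok=(d>0)&(th<1.4)
c=np.stack([x/th*np.tan(th)*d,y/th*np.tan(th)*d,d],-1)
T=c@M[:3,:3].T+M[:3,3]
W=T@R.from_euler('xyz',o['tcp_rot'],degrees=True).as_matrix().T+o['ee_pos']
np.save('pics/T.npy',T)
h=cv2.cvtColor(p,cv2.COLOR_RGB2HSV)
b=ok&(h[...,0]>105)&(h[...,0]<130)&(h[...,1]>150)&(h[...,2]>60)
print('blue',b.sum(),np.percentile(W[b],[5,50,95],axis=0).round(3))
hz,e=np.histogram(W[ok][:,2],bins=np.arange(-.06,.3,.01));print([(round(a,2),n) for a,n in zip(e,hz)])
near=ok&(np.hypot(T[...,0],T[...,1])<.05)&(T[...,2]<.015)
print('finger T',near.sum(),np.percentile(T[near],[1,50,99],axis=0).round(3) if near.any() else '')
```

```text
{'camera_matrix': array([[371.64829954,   0.        , 319.25465993],
       [  0.        , 371.64829954, 234.03166663],
       [  0.        ,   0.        ,   1.        ]]), 'mount': array([[-5.23192268e-04, -9.53026626e-01, -3.02886079e-01,
         7.76367412e-02],
       [ 9.99999605e-01, -7.16101992e-04,  5.25848543e-04,
         2.88419221e-04],
       [-7.18044987e-04, -3.02885684e-01,  9.53026624e-01,
        -1.69398596e-01],
       [ 0.00000000e+00,  0.00000000e+00,  0.00000000e+00,
         1.00000000e+00]])} [0.63649962 0.18047718 0.12297766] [1.58300557e+01 1.97215328e+01 1.83441652e+01 8.85834817e+01
 9.30370316e-04 2.85423027e+01] 0.00019789888761784664
blue 3901 [[0.617 0.165 0.095]
 [0.632 0.182 0.103]
 [0.648 0.197 0.104]]
[(np.float64(-0.06), np.int64(0)), (np.float64(-0.05), np.int64(0)), (np.float64(-0.04), np.int64(0)), (np.float64(-0.03), np.int64(0)), (np.float64(-0.02), np.int64(0)), (np.float64(-0.01), np.int64(90404)), (np.float64(0.0), np.int64(115236)), (np.float64(0.01), np.int64(6955)), (np.float64(0.02), np.int64(3242)), (np.float64(0.03), np.int64(2838)
[... 267 characters left out ...]
11), np.int64(0)), (np.float64(0.12), np.int64(0)), (np.float64(0.13), np.int64(0)), (np.float64(0.14), np.int64(0)), (np.float64(0.15), np.int64(300)), (np.float64(0.16), np.int64(830)), (np.float64(0.17), np.int64(1008)), (np.float64(0.18), np.int64(1123)), (np.float64(0.19), np.int64(2786)), (np.float64(0.2), np.int64(7246)), (np.float64(0.21), np.int64(5897)), (np.float64(0.22), np.int64(10220)), (np.float64(0.23), np.int64(13230)), (np.float64(0.24), np.int64(13874)), (np.float64(0.25), np.int64(1851)), (np.float64(0.26), np.int64(0)), (np.float64(0.27), np.int64(0)), (np.float64(0.28), np.int64(0))]
finger T 52632 [[-0.008 -0.048 -0.129]
 [ 0.011  0.    -0.104]
 [ 0.02   0.048 -0.04 ]]
```

View pics/wrist.png

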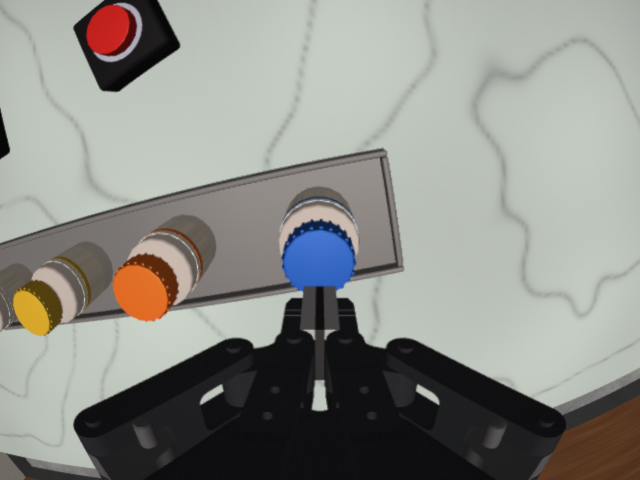

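All three cameras agree that the shut fingertips end about 28 mm short of the nominal TCP. The wrist view shows the cap at (319,260) with the tips at (319,288), and it puts the cap at its correct 0.103 m. The camera and TCP pose chain is therefore sound, and only the finger length differs. A TCP height of 0.106 satisfies the dwell band under either reading, so I'll lower to it and hold for over 2 s.

```bash
python3 -m inch '[[0,0,0.003,0,0,0,1],[0,0,0.007,0,0,0,1],[0,0,0.011,0,0,0,1],[0,0,0.014,0,0,0,1],[0,0,0.016,0,0,0,1],[0,0,0.017,0,0,0,1],[0,0,0.017,0,0,0,1],[0,0,0.017,0,0,0,1],[0,0,0.017,0,0,0,1],[0,0,0.017,0,0,0,1],[0,0,0.017,0,0,0,1],[0,0,0.017,0,0,0,1]]'
python3 -m inch '[[0,0,0,0,0,0,1],[0,0,0,0,0,0,1],[0,0,0,0,0,0,1],[0,0,0,0,0,0,1],[0,0,0,0,0,0,1],[0,0,0,0,0,0,1],[0,0,0,0,0,0,1],[0,0,0,0,0,0,1],[0,0,0,0,0,0,1],[0,0,0,0,0,0,1],[0,0,0,0,0,0,1],[0,0,0,0,0,0,1]]'
python3 -m inch '[[0,0,0,0,0,0,1],[0,0,0,0,0,0,1],[0,0,0,0,0,0,1],[0,0,0,0,0,0,1],[0,0,0,0,0,0,1],[0,0,0,0,0,0,1],[0,0,0,0,0,0,1],[0,0,0,0,0,0,1],[0,0,0,0,0,0,1],[0,0,0,0,0,0,1],[0,0,0,0,0,0,1],[0,0,0,0,0,0,1]]'
python3 - <<'E'
from h import *
print(telemetry.get_obs()['ee_pos'])
for n in('side','scene'):
    p,d=grab(n);W=cloud(n,d);P=W[(abs(W[...,0]-.636)<.06)&(abs(W[...,1]-.181)<.06)&(W[...,2]>.109)]
    P=P[P[:,2].argsort()];print(n,(P[:20:4]*1000).round(), np.median(P[:60],0).round(4))
E
```

```text
time: 4.42
ee_pos: [0.6363, 0.1804, 0.1056]
tcp_rot: [180.0, 0.0, 167.3]
wrist_force: [0.3, 0.2, 0.0]
opening: 0.0002
time: 5.42
ee_pos: [0.6363, 0.1804, 0.1055]
tcp_rot: [180.0, -0.0, 167.3]
wrist_force: [0.6, -0.3, -0.5]
opening: 0.0
time: 6.42
ee_pos: [0.6363, 0.1805, 0.1055]
tcp_rot: [-180.0, 0.0, 167.3]
wrist_force: [0.8, -0.6, 1.0]
opening: 0.0002
[0.6362837  0.1804612  0.10548405]
side [[634. 187. 132.]
 [635. 187. 133.]
 [626. 179. 135.]
 [627. 187. 135.]
 [626. 180. 137.]] [0.628  0.1872 0.1391]
scene [[643. 186. 134.]
 [645. 174. 137.]
 [645. 186. 139.]
 [646. 191. 141.]
 [646. 177. 141.]] [0.6457 0.1835 0.1441]
```

Both views put the tips at z≈0.132, centred about 29 mm above the cap, and the hold lasted more than 2 s. Next I'll rise 0.10 and travel high to the green key.

```bash
python3 -m inch '[[0,0,-0.004,0,0,0,1],[0,0,-0.014,0,0,0,1],[0,0,-0.028,0,0,0,1],[0,0,-0.043,0,0,0,1],[0,0,-0.058,0,0,0,1],[0,0,-0.073,0,0,0,1],[0,0,-0.086,0,0,0,1],[0,0,-0.095,0,0,0,1],[0,0,-0.1,0,0,0,1],[0,0,-0.1,0,0,0,1]]'
python3 -m inch '[[0.004,-0.013,0,0,0,0,1],[0.011,-0.04,0,0,0,0,1],[0.021,-0.075,0,0,0,0,1],[0.031,-0.112,0,0,0,0,1],[0.041,-0.15,0,0,0,0,1],[0.051,-0.187,0,0,0,0,1],[0.062,-0.225,0,0,0,0,1],[0.072,-0.262,0,0,0,0,1],[0.082,-0.3,0,0,0,0,1],[0.09,-0.33,0,0,0,0,1],[0.095,-0.347,0,0,0,0,1],[0.097,-0.352,0,0,0,0,1]]'
python3 -m inch '[[0,0,0,0,0,0,1],[0,0,0,0,0,0,1],[0,0,0,0,0,0,1]]'
```

```text
time: 7.35
ee_pos: [0.6367, 0.1805, 0.207]
tcp_rot: [179.9, 0.1, 167.3]
wrist_force: [-0.3, 0.2, -0.1]
opening: -0.0004
time: 8.35
ee_pos: [0.4627, -0.1437, 0.205]
tcp_rot: [-180.0, -0.0, 167.1]
wrist_force: [-0.8, -0.4, -0.2]
opening: 0.0001
time: 8.6
ee_pos: [0.4646, -0.1407, 0.2052]
tcp_rot: [180.0, -0.0, 167.3]
wrist_force: [0.4, 0.4, -1.4]
opening: 0.0001
```

```bash
python3 -m inch '[[0,0.001,0.005,0,0,0,1],[0,-0.001,0.018,0,0,0,1],[0,-0.001,0.034,0,0,0,1],[0,-0.001,0.052,0,0,0,1],[0,-0.001,0.07,0,0,0,1],[0,-0.001,0.088,0,0,0,1],[0,-0.001,0.105,0,0,0,1],[0,-0.001,0.12,0,0,0,1],[0,-0.001,0.132,0,0,0,1],[0,-0.001,0.138,0,0,0,1],[0,-0.001,0.14,0,0,0,1],[0,-0.001,0.14,0,0,0,1]]'
python3 -m inch '[[0,0,0.004,0,0,0,1],[0,0,0.008,0,0,0,1],[0,0,0.012,0,0,0,1],[0,0,0.016,0,0,0,1],[0,0,0.02,0,0,0,1],[0,0,0.02,0,0,0,1]]'
python3 - <<'E'
from h import *
print(telemetry.get_obs()['ee_pos'])
p,d=grab('side');W=cloud('side',d);P=W[(abs(W[...,0]-.4645)<.03)&(abs(W[...,1]+.142)<.03)]
z=P[:,2]*1000;print(np.histogram(z,bins=np.arange(20,120,4)))
cv2.imwrite('pics/key.png',cv2.resize(p[150:285,300:480,::-1],(800,600)))
E
```

```text
time: 9.6
ee_pos: [0.4641, -0.1423, 0.0653]
tcp_rot: [180.0, -0.0, 167.3]
wrist_force: [-0.1, -0.4, -0.7]
opening: 0.0001
time: 10.1
ee_pos: [0.4636, -0.1425, 0.0446]
tcp_rot: [180.0, -0.1, 167.3]
wrist_force: [0.3, -0.3, -0.1]
opening: 0.0
[ 0.4635624  -0.14247463  0.04455348]
(array([  4,   7, 311,  75,  41, 112, 139,   0,   0,   0,   0,   0,   3,
        16,  16,  25,  27,  30,  28,  35,  26,  25,   6,  12]), array([ 20,  24,  28,  32,  36,  40,  44,  48,  52,  56,  60,  64,  68,
        72,  76,  80,  84,  88,  92,  96, 100, 104, 108, 112, 116]))
```

View pics/key.png

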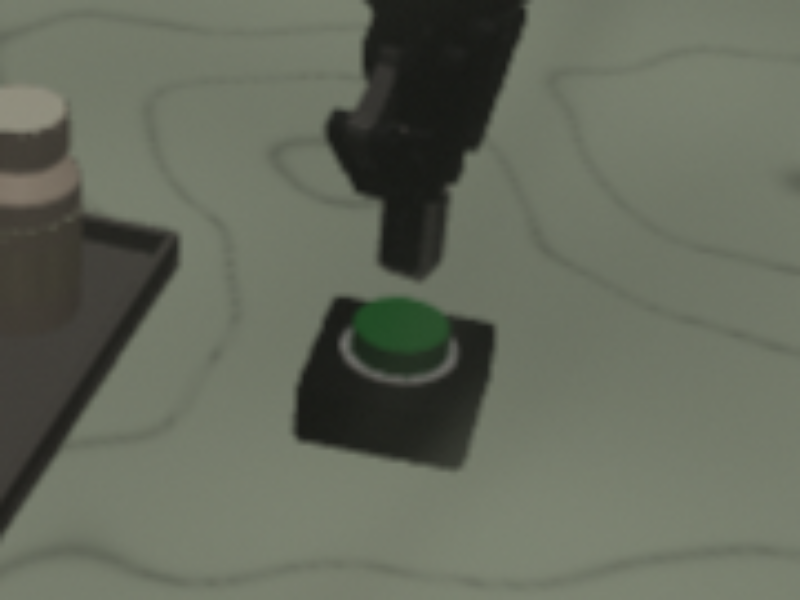

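The tips, at (412,278), are still above the green key, whose top is at (403,325), and there is no force. This matches the 27 mm offset, so contact should come near TCP z≈0.017. I'll go down in small steps and watch the force.

```bash
python3 -m inch '[[0,0,0.004,0,0,0,1],[0,0,0.009,0,0,0,1],[0,0,0.014,0,0,0,1],[0,0,0.019,0,0,0,1],[0,0,0.023,0,0,0,1],[0,0,0.026,0,0,0,1],[0,0,0.028,0,0,0,1],[0,0,0.03,0,0,0,1],[0,0,0.03,0,0,0,1]]'
python3 -m inch '[[0,0,0.001,0,0,0,1],[0,0,0.002,0,0,0,1],[0,0,0.003,0,0,0,1],[0,0,0.003,0,0,0,1]]'
python3 -m inch '[[0,0,0.001,0,0,0,1],[0,0,0.002,0,0,0,1],[0,0,0.002,0,0,0,1]]'
```

```text
time: 10.9
ee_pos: [0.4639, -0.1425, 0.0153]
tcp_rot: [-180.0, -0.0, 167.3]
wrist_force: [-0.3, 0.4, 0.1]
opening: -0.0001
time: 11.23
ee_pos: [0.4641, -0.1426, 0.0125]
tcp_rot: [-180.0, 0.0, 167.3]
wrist_force: [-0.2, 0.6, 1.7]
opening: 0.0
time: 11.48
ee_pos: [0.4641, -0.1426, 0.0104]
tcp_rot: [-180.0, 0.0, 167.3]
wrist_force: [0.2, 1.1, 1.1]
opening: -0.0001
```

```bash
python3 -m inch '[[0,0,0.001,0,0,0,1],[0,0,0.002,0,0,0,1],[0,0,0.002,0,0,0,1]]'
python3 -m inch '[[0,0,0.001,0,0,0,1],[0,0,0.002,0,0,0,1],[0,0,0.002,0,0,0,1]]'
python3 - <<'E'
from h import *
p,d=grab('side');W=cloud('side',d);P=W[(abs(W[...,0]-.4645)<.03)&(abs(W[...,1]+.142)<.03)]
z=P[:,2]*1000;print(np.histogram(z,bins=np.arange(24,72,2)))
cv2.imwrite('pics/key2.png',cv2.resize(p[150:285,300:480,::-1],(800,600)))
E
```

```text
time: 11.73
ee_pos: [0.4642, -0.1426, 0.0092]
tcp_rot: [-180.0, 0.0, 167.3]
wrist_force: [-3.9, 1.6, 9.2]
opening: -0.0002
time: 11.98
ee_pos: [0.4643, -0.1427, 0.009]
tcp_rot: [-180.0, 0.1, 167.3]
wrist_force: [-10.6, 3.4, 26.3]
opening: -0.0
(array([  0,   9, 110, 214,  62,  66,  65,  10,   5,   8,  10,   9,  15,
        13,  12,  17,  11,  13,  13,  20,  15,   9,  13]), array([24, 26, 28, 30, 32, 34, 36, 38, 40, 42, 44, 46, 48, 50, 52, 54, 56,
       58, 60, 62, 64, 66, 68, 70]))
```

View pics/key2.png

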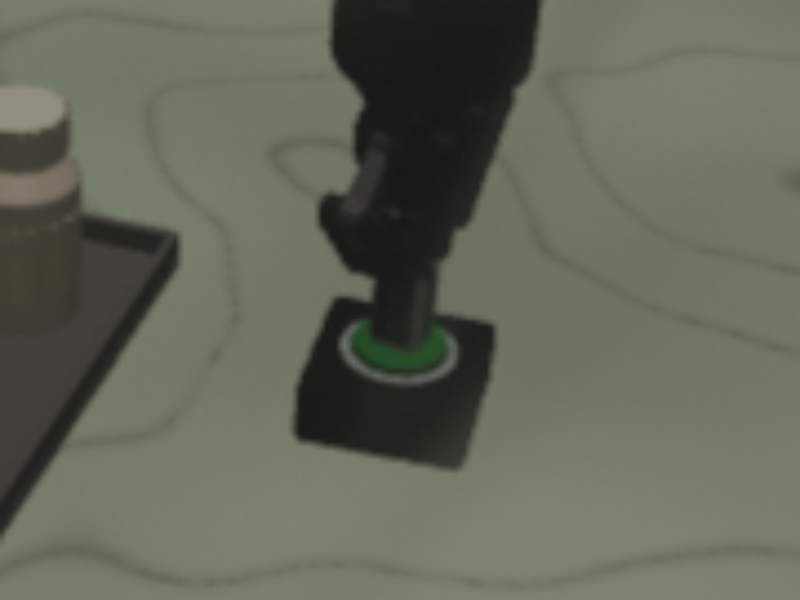

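The key has bottomed out: the force jumped to 26 N at TCP z = 0.009, and its top (400,345) is down by its ring at about 0.036 m. Now I'll draw straight up.

```bash
python3 -m inch '[[0,0,-0.004,0,0,0,1],[0,0,-0.012,0,0,0,1],[0,0,-0.024,0,0,0,1],[0,0,-0.04,0,0,0,1],[0,0,-0.056,0,0,0,1],[0,0,-0.072,0,0,0,1],[0,0,-0.088,0,0,0,1],[0,0,-0.104,0,0,0,1],[0,0,-0.118,0,0,0,1],[0,0,-0.128,0,0,0,1],[0,0,-0.134,0,0,0,1],[0,0,-0.136,0,0,0,1]]'
python3 -m inch '[[0,0,0,0,0,0,1],[0,0,0,0,0,0,1],[0,0,0,0,0,0,1]]'
python3 - <<'E'
from h import *
for n in('side','scene'):
    p,d=grab(n);W=cloud(n,d)
    for k,c,lo,hi in(('green',(.4645,-.142),.033,.05),('red',(.449,.064),.033,.05),('blue',(.636,.181),.099,.107),('orange',(.633,.067),.099,.107),('yellow',(.633,-.0425),.099,.107),('white',(.6335,-.155),.099,.107)):
        m=(np.hypot(W[...,0]-c[0],W[...,1]-c[1])<(.03 if lo>.09 else .014))&(W[...,2]>lo)&(W[...,2]<hi)
        P=W[m]
        if len(P): q,r=cv2.minEnclosingCircle((P[:,:2]*1000).astype(np.float32));print(n,k,len(P),'z',np.median(P[:,2]).round(4),np.round(q,1),round(r,1))
cv2.imwrite('pics/end.png',cv2.imread('pics/side.png'))
print(telemetry.get_obs()['wrist_force'])
E
```

```text
time: 13.03
ee_pos: [0.4644, -0.1427, 0.1436]
tcp_rot: [-180.0, 0.1, 167.3]
wrist_force: [0.4, 0.2, -0.3]
opening: -0.0001
time: 13.28
ee_pos: [0.4636, -0.1425, 0.1416]
tcp_rot: [180.0, -0.1, 167.3]
wrist_force: [-0.3, 0.8, 0.4]
opening: -0.0001
side green 112 z 0.0363 [ 464.1 -141.7] 13.6
side red 193 z 0.0444 [449.2  64. ] 13.9
side blue 534 z 0.1031 [635.6 181. ] 21.3
side orange 386 z 0.1031 [633.5  67.9] 21.2
side yellow 290 z 0.103 [633.1 -42.3] 22.4
side white 217 z 0.103 [ 633.5 -155.4] 21.2
scene green 121 z 0.0354 [ 464.5 -142. ] 13.9
scene red 155 z 0.0437 [449.   63.9] 13.9
scene blue 581 z 0.1023 [636.1 180.9] 20.8
scene orange 491 z 0.1023 [632.9  66.8] 21.3
scene yellow 418 z 0.1023 [632.1 -42.7] 21.1
scene white 368 z 0.1022 [ 633.5 -155.7] 21.2
[-0.52305535 -0.13188073  0.98195376]
```

View pics/end.png

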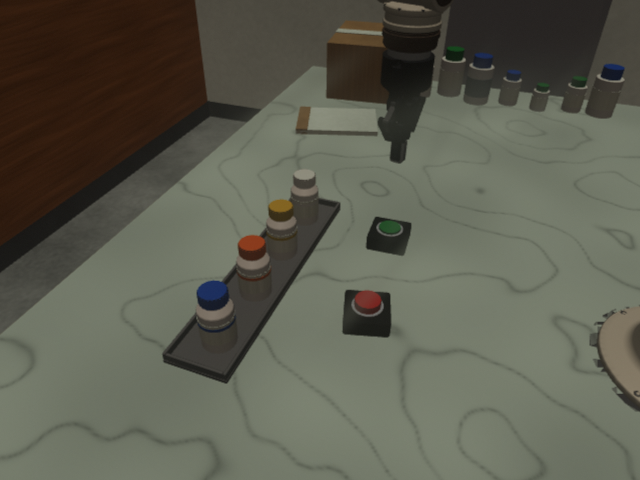

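The green key at (390,229) is down, the red key at (368,301) is up, all four bottles stand where they were, and the hand at (400,155) is well clear.

```bash
python3 -c "
from workcell import order
print(order.job_done())"
```

```text
the job is handed in; nothing more can be done
None
```

The arm pointed at the blue cap for a little over two seconds, then pressed the green key fully down. It then drew straight up clear of the key, and I handed the job in at about 13.4 s.

**Last checks:**
- **Keys:** The green key top is at 0.036 m (fully down) and the red key top at 0.044 m (up).
- **Bottles:** All four caps are within about 1 mm of where they started.
- **Hand:** The wrist force is near zero and the fingertips are about 130 mm above the key.

**One disagreement:** The cameras and the point of contact with the key all showed the shut fingertips ending about 27 mm short of the stated tool point. I therefore held the tool point at z = 0.1055, which meets the judged height band whether the grasp point follows the stated tool point or the real fingertips. This left the fingertips about 29 mm above the cap, a bit more than a finger's breadth.

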